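# Push the gear home and throw both toggle clamps

## Task

Push the big stepped gear along the channel of its fixture until it sits fully home against both stop pins, and only then flip the two toggle clamps, one on each side, by pushing their handles inward past centre so that each snaps shut with its pad on the gear. Do it all with fingertip pushes: the gear is not to be gripped by its hub, lifted or tipped, and everything else stays where it is.

Things in the scene. Friction and masses are not known exactly. Their poses are not given: they have to be found in the camera images.
- fixture: Fixed aluminium plate 260 x 300 x 8 mm on the bench, turned up to 15 degrees, with a channel, two stop pins and two toggle clamps. Origin at bench height under the gear's home place; x along the channel from its open end (robot's side) to the pins, y to its left, z up. Plate spans x -170 to 90, y -150 to 150 mm. Clamp pivots at x 0, y +-97 mm, 42 mm above the bench.
- home (a point): Point on the plate's top (8 mm above the bench) over the fixture's origin: the gear's axis passes through it when home. Rails guide the gear: inner faces at fixture y +-60 mm, tops 20 mm above the bench, x -165 to 0. It is home when it touches both stop pins (16 mm thick, at x 48, y +-41 mm, tops 32 mm above the bench).
- gear_center (a point): Loose stepped steel gear, about 0.85 kg, upright on the plate in the channel, 40 to 95 mm short of home: toothed flange 110 mm across, 8 to 26 mm above the bench, and a hub 56 mm across on it, top 63 mm above the bench. The point is on its axis half-way up (35.5 mm above the bench). Slides under a push of some 2 to 10 N.
- clamp_left (a joint): Lever angle (rad) of the clamp on the fixture's +y side; it turns about a level axis parallel to the fixture's x. 0: open, handle leaning 41 degrees outward (+y), padded arm raised. It grows as the handle is pushed inward (-y). A spring drives it back to 0 below 0.5 and snaps it shut above 0.5. About 1.0: shut, handle leaning 16 degrees inward, pad on the gear's flange; 1.07 with no gear under it.
- clamp_right (a joint): The same for the clamp on the fixture's -y side, its mirror image: open (0), the handle leans outward to -y; it closes when the handle is pushed towards +y.
- clamp_left_grip (a point): Point on the axis of the left clamp's black handle (18 mm thick there), 85 mm from the pivot; when open about 106 mm above the bench and 56 mm outward of the pivot. The round handle ends 29 mm beyond it. A push of about 3 N there throws the lever.
- clamp_right_grip (a point): The same point on the right clamp's handle.
- socket: Bystander: loose steel socket, 26 mm across, 38 mm high, standing on a near corner of the fixture plate; origin at the centre of its underside.
- bearing: Bystander: loose bearing ring, 42 mm across, 15 mm high, on the other near corner of the fixture plate; origin at the centre of its underside.
- pinion: Bystander: loose small gear with a short stub, 48 mm across, 52 mm high, beyond the fixture; origin at the centre of its underside.
- clutch_ring: Bystander: loose flat steel ring, 120 mm across, 6 mm thick, on the right; origin at the centre of its underside.
- brush: Bystander: loose wooden-handled brush lying on the left; origin at the centre of its underside (its length along x).
- wrench: Bystander: loose wrench lying on the right; origin at the centre of its underside (its length along x).
- can: Bystander: loose plain metal can, 60 mm across, 120 mm high, on the left; origin at the centre of its underside.
Things that resemble listed ones, but are neither listed nor needed, are in the scene too. There is more than one size of the part that bears gear_center; the job needs the smallest.

How it is judged:
By the outcome, as a careful person would: the job done as asked, in the order asked, and still so for the second after the job is handed in, with the robot touching nothing.
It also fails if it takes over 64 s, if anything falls off the work surface, if the arm or the gripper's body presses on something with over 40 N, if the wrist force passes 120 N, or if a joint passes its speed limit or range.

## Robot

A 6-joint arm with a two-finger parallel gripper is mounted at the origin on the work surface. World frame = base frame: x ahead of the robot, y to its left, z up, the work surface at z = 0. Lengths are in m, angles in degrees, forces in N, time in s.
With the tool pointing down it reaches from about 0.35 to 0.875 m from the base axis. Payload 4.2 kg.
Tool frame: the origin (TCP) lies on the centre line of the jaws, within the pads' length; the fingertips stand tip_reach ahead of it and the grasp point (between the pads) is the TCP (tip_reach is the distance from the TCP to the fingertips, in m); z points along the fingers, y is the line along which they close (so a half turn about z gives the same grasp; the last joint's range is limited). The gripper opens to 87 mm and grips with 3 to 60 N. Pads are 19 mm wide; open, the fingers measure 117 mm over their backs; the gripper's body (75 mm by 190 mm) begins 51 mm behind the grasp point.
Start: joints at [89.989, 22.042, 0.453, 0, -68.411, -14.817], TCP at [0.16, 0.604, 0.242] pointing down, gripper open.
Joint ranges: [-179.83, 179.83], [-69.29, 118.12], [-61.27, 80.66], [-181.25, 117.63], [-171.15, -9.14], [-177.46, 177.46]. Speed limits (degrees/s): [159.86, 159.86, 180, 180, 180, 180].

## Interface

Orientations are given as a 3x3 rotation matrix whose columns are the frame's x, y, z axes.
In Python, from station import sense, capture, finish_job, tip_reach gives the robot as it stands.
- The arm moves only by the tool arm_command, never from a script. Its argument "deltas" is a list of rows, each a list of 7 numbers: the turn, a rotation vector about the tool's x, y, z in rad, then the shift along the tool's x, y, z in cm, then the closure, from -1 (fully open) to 1 (shut), so that 0 is half open. In form: [[rx, ry, rz, dx, dy, dz, hand], ...]. A call has 1 to 8 rows; each row is the pose to reach, as a shift and turn from the pose commanded when the call began, along the tool's axes at that moment; what a row does not reach only later rows make up. A row lasts 1/12 s, in which the tool goes at most 41.7 mm and 7.16 degrees, less where a joint would pass 70% of its speed; a pose out of reach is approached as far as the arm can. A call with a gripper value outside its range is refused whole. The fingers move at their own pace and stop on an object; the grip force is fixed at half the most. Time passes only in rows, so rows that repeat a pose let the fingers close. It gives the time, the measured TCP pose, the force, the opening and the grip force at its end, in the units of the state.
- sense(): the state, without advancing time (a new reading comes with each control period).
- capture(name): name is "scene" or "top" or "wrist"; returns a dict with "pixels" (420x560x3 uint8, blue, green, red), "fovy" (degrees; the focal length in pixels is half the picture's height over the tangent of half this angle, whatever the lens; pixels are square), "cx", "cy" (the principal point, pixels), "rvec" (rotation vector, rad) and "tvec" (3), from world to camera coordinates, as OpenCV has them. Camera axes: x right, y down, z forward; pixel columns grow to the right and rows downward; lengths in m; the calibration is good to about 2 mm. A picture is of the moment at which its call begins. There is no depth.
- finish_job(): hands the job in; it is judged then, once.
The state is a dict: "time_s": time; "joints": joint angles; "joint_velocities": joint speeds; "effort": joint torques, N m; "tcp_pos": TCP position; "ee_rot": TCP orientation; "wrist_force": force on the tool from outside, world axes, zero at the start; "moment": the same for the moment, N m; "gripper_width": opening from 0.0 (shut) to 1.0 (fully open); "gripper_force": force on a finger pad.
Only numpy, scipy, OpenCV 4.12 (cv2) and the standard library are available. Lean on these libraries where they do the work, as an engineer would, in place of code of your own. Each camera call takes 0.05 s, during which the arm holds its last target. There are 200 camera calls.

## Working session

There is one attempt and no reset: what is moved stays moved. The work goes in short steps, Python scripts to look and compute and a tool call to move; the robot and the scene stay as the last step left them, time stands still between calls to the robot, and variables do not carry over. Pictures are saved under pics/ and viewed, at most 10 in all, crops included, and the job is handed in when it is done.

Besides the shell and the picture viewer there is one more tool, called after "Request:" in YAML: its name, and indented under it one key for each argument. arm_command: Moves the arm, as the interface text tells. Its arguments: {"type":"object","properties":{"deltas":{"type":"array"}},"required":["deltas"]}

```bash
mkdir -p pics
cat > h.py <<'E'
import numpy as np, cv2
from station import sense, capture, finish_job, tip_reach
def cam(n):
    c=capture(n); im=c["pixels"]; f=im.shape[0]/2/np.tan(np.radians(c["fovy"])/2)
    K=np.array([[f,0,c["cx"]],[0,f,c["cy"]],[0,0,1]]); R=cv2.Rodrigues(np.array(c["rvec"],float))[0]
    return dict(im=np.array(im),K=K,R=R,t=np.array(c["tvec"],float).ravel())
def ray(c,u,v):
    o=-c["R"].T@c["t"]; d=c["R"].T@np.linalg.inv(c["K"])@np.array([u,v,1.]); return o,d/np.linalg.norm(d)
def onz(c,u,v,z):
    o,d=ray(c,u,v); return o+d*(z-o[2])/d[2]
def proj(c,p):
    q=c["K"]@(c["R"]@np.array(p,float)+c["t"]); return q[:2]/q[2]
def tri(c1,p1,c2,p2):
    o1,d1=ray(c1,*p1);o2,d2=ray(c2,*p2)
    s=np.linalg.lstsq(np.c_[d1,-d2],o2-o1,rcond=None)[0]
    a,b=o1+s[0]*d1,o2+s[1]*d2; return (a+b)/2,np.linalg.norm(a-b)
E
python3 - <<'E'
from h import *
import pickle
cs={n:cam(n) for n in("scene","top")}
pickle.dump(cs,open("c0.pkl","wb"))
for n in cs: cv2.imwrite(f"pics/{n}0.png",cv2.resize(cs[n]["im"],(784,588),interpolation=cv2.INTER_CUBIC)); print(n,-cs[n]["R"].T@cs[n]["t"])
s=sense(); print(s,tip_reach)
E
```

```text
scene [1.20814756 0.27276302 1.23953849]
top [ 0.38480045 -0.01712911  1.68382533]
{'time_s': 0.1, 'joints': array([ 8.99907493e+01,  2.20874483e+01,  3.87126131e-01, -2.28586357e-02,
       -6.84130055e+01, -1.48177062e+01]), 'joint_velocities': array([ 0.02152126, -0.04506137,  0.14332768,  0.14515139, -0.03974745,
        0.06101878]), 'effort': array([ 6.85736704e-04, -3.91687202e+01,  1.87937075e+01,  4.23189551e+00,
        1.34630338e-02, -6.99294924e-05]), 'tcp_pos': array([0.15979082, 0.60370372, 0.24056053]), 'ee_rot': array([[ 9.66665459e-01, -2.56042481e-01, -3.71294846e-04],
       [-2.56042707e-01, -9.66663447e-01, -1.97785221e-03],
       [ 1.47497030e-04,  2.00698875e-03, -9.99997975e-01]]), 'wrist_force': array([-0.00148304, -0.13791361,  0.03795263]), 'moment': array([0.06193436, 0.01105025, 0.01278465]), 'gripper_force': 0.0, 'gripper_width': 1.005212337240715} 0.019
```

View pics/top0.png

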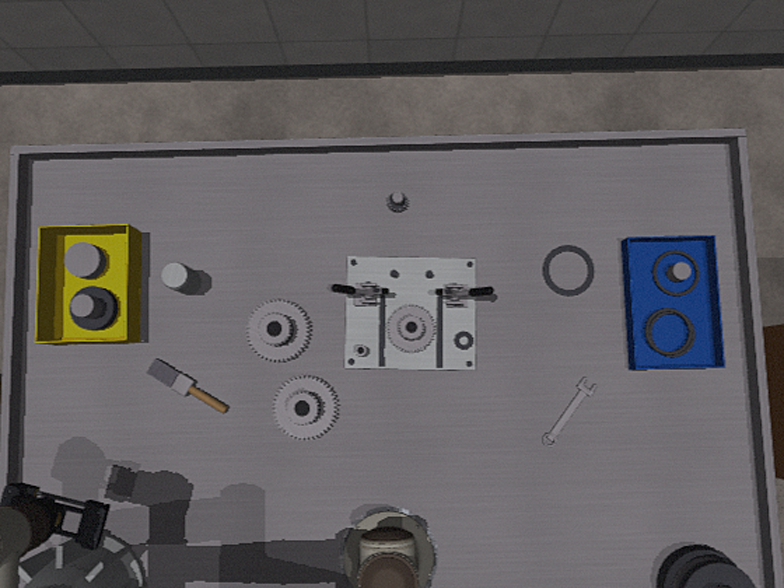

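View pics/scene0.png

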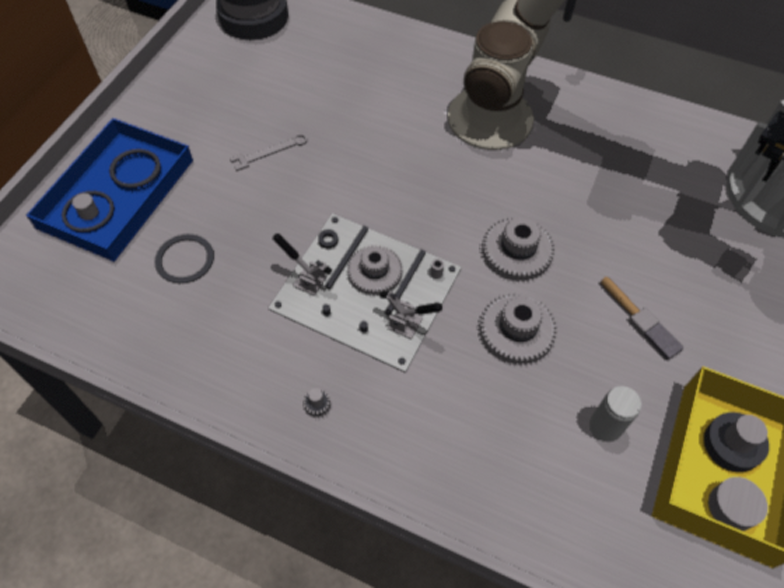

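The top view shows the plate with corners near (346,257), (476,256), (478,369) and (344,368). The gear hub is at (411,327), the pins at (394,274) and (430,274), and the open black handles run out to (331,288) and (493,291). The scene view shows the same: hub hole at (375,257), pins at (326,309) and (364,326), handles at (285,245) and (430,309). The gear in the fixture is the smallest one.

```bash
cat >> h.py <<'E'
def blob(c,uv,thr,r=14):
    """centroid of dark blob nearest to uv within window (native px)"""
    g=cv2.cvtColor(c["im"],cv2.COLOR_BGR2GRAY); u,v=map(int,uv)
    w=g[v-r:v+r+1,u-r:u+r+1]; n,l,s,ce=cv2.connectedComponentsWithStats((w<thr).astype(np.uint8))
    k=min((i for i in range(1,n) if s[i,4]>=3),key=lambda i:np.hypot(*(ce[i]-r)))
    return ce[k]+[u-r,v-r],s[k,4]
E
python3 - <<'E'
from h import *
import pickle
cs=pickle.load(open("c0.pkl","rb")); T,S=cs["top"],cs["scene"]
g=cv2.cvtColor(T["im"],cv2.COLOR_BGR2GRAY); print("plate grey",g[195,310],"bench",g[195,235])
m=np.zeros_like(g); m[175:272,236:350]=(g[175:272,236:350]>(int(g[190,290])+int(g[195,235]))//2)
m=cv2.morphologyEx(m,cv2.MORPH_OPEN,np.ones((3,3)))
n,l,s,_=cv2.connectedComponentsWithStats(m); print(s[1:][s[1:,4]>100])
pts=np.argwhere(m)[:,::-1].astype(np.float32)
P=np.array([onz(T,*p,.008)[:2] for p in pts],np.float32)*1000
r=cv2.minAreaRect(P); print("plate",r)
for nm,a,b in(("pinL",(394,274),(326,309)),("pinR",(430,274),(364,326)),("hub",(411,327),(375,257))):
    pa,na=blob(T,np.array(a)/1.4,70 if nm=="hub" else 110,8); pb,nb=blob(S,np.array(b)/1.4,70 if nm=="hub" else 110,8)
    print(nm,pa,na,pb,nb,tri(T,pa,S,pb))
hl=tri(T,np.array((333,288))/1.4,S,np.array((439,307))/1.4);hr=tri(T,np.array((492,291))/1.4,S,np.array((277,238))/1.4)
print(hl,hr)
a=cv2.resize(T["im"][172:275,225:365],None,fx=4,fy=4,interpolation=cv2.INTER_CUBIC)
b=cv2.resize(S["im"][145:270,185:335],None,fx=3.4,fy=3.4,interpolation=cv2.INTER_CUBIC)
cv2.imwrite("pics/t1.png",a)
E
```

```text
plate grey 154 bench 110
[[ 248  183   91   44 2169]
 [ 246  213   25   50  931]
 [ 316  214   23   50  815]
 [ 275  243   36   21  532]]
plate ((543.2830810546875, -62.222137451171875), (295.03509521484375, 257.8271484375), 87.5542221069336)
pinL [281.34482759 195.37931034] 29 [232.71428571 221.5952381 ] 42 (array([ 0.64014578, -0.06056867,  0.07448764]), np.float64(0.07163020548971308))
pinR [306.27586207 195.65517241] 29 [259.28888889 233.6       ] 45 (array([ 0.62329846, -0.0754743 , -0.01882872]), np.float64(0.07483352156084878))
hub [293.42857143 233.32653061] 49 [267.5 183.5] 48 (array([ 0.50535762, -0.06321734,  0.0666165 ]), np.float64(0.00038868700481616177))
(array([0.58874718, 0.10273536, 0.12374125]), np.float64(0.0017584075512110109)) (array([ 0.57347222, -0.23717372,  0.11644222]), np.float64(0.004143348782111126))
```

View pics/t1.png

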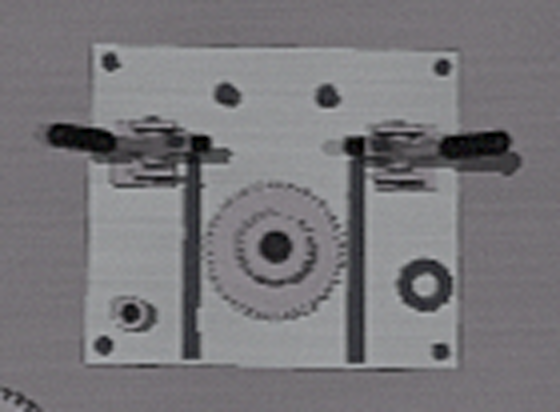

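The two pins were paired wrongly because the scene camera faces the robot. I'll swap them and build a planning helper.

```bash
cat >> h.py <<'E'
from scipy.spatial.transform import Rotation as Ro
H=np.array([.5833,-.0639]); A=np.radians(-2.45)
X=np.array([np.cos(A),np.sin(A)]); Y=np.array([-np.sin(A),np.cos(A)])
def w(x,y,z): return np.r_[H+X*x+Y*y,z]
def fx(p): d=np.array(p[:2])-H; return np.array([d@X,d@Y])*1000
def delta(p,s=None):
    """tool-frame rotvec (rad) and shift (cm) to reach TCP p, tool y along -fixture x, pointing down"""
    s=s or sense(); R=np.array(s["ee_rot"]); y=np.r_[-X,0]; z=np.array([0,0,-1.])
    Rt=np.c_[np.cross(y,z),y,z]
    return np.round(Ro.from_matrix(R.T@Rt).as_rotvec(),3),np.round(R.T@(np.array(p)-s["tcp_pos"])*100,2)
E
python3 - <<'E'
from h import *
import pickle
cs=pickle.load(open("c0.pkl","rb")); T,S=cs["top"],cs["scene"]
for nm,a,b in(("pinL",(281.34,195.38),(259.29,233.6)),("pinR",(306.28,195.66),(232.7,221.6)),("hub",(293.43,233.3),(267.5,183.5))):
    p,e=tri(T,a,S,b); print(nm,p,e,fx(p), fx(onz(T,*a,.032 if nm!="hub" else .063)))
for a in((110,61),(442,67),(440,351),(104,345)): print("screw",fx(onz(T,225+a[0]/4-.4,172+a[1]/4-.4,.008)))
print(delta(w(-.165,0,.24)))
E
```

```text
pinL [ 0.63217583 -0.02913433  0.01999782] 0.0005567366951642424 [47.34500291 36.82321137] [45.44536404 37.08616867]
pinR [ 0.62923126 -0.10960635  0.02121993] 0.00123363778706535 [ 47.84311154 -43.70112562] [ 45.96618165 -42.61467905]
hub [ 0.50542574 -0.06320445  0.06672048] 0.000352985454863234 [-77.83280623  -2.63401997] [-77.62193232  -2.56573451]
screw [ 75.31852186 132.54317181]
screw [  75.20138682 -137.06457275]
screw [-154.49832626 -136.73363385]
screw [-154.56388232  131.80741569]
(array([ 2.000e-03, -1.000e-03,  1.355e+00]), array([41.92, 57.23,  0.18]))
```

Pins and screws agree that the origin is about 2.8 mm off in y. I'll shift it by that and go.

```bash
sed -i 's/-.0639/-.0667/' h.py; python3 -c "
from h import *
print(delta(w(-.165,0,.24)))"
```

```text
(array([ 2.000e-03, -1.000e-03,  1.355e+00]), array([41.99, 57.5 ,  0.18]))
```

Request:
arm_command:
  deltas:
    - [0,0,1.355,41.9,57.5,0,1]
    - [0,0,1.355,41.9,57.5,0,1]
    - [0,0,1.355,41.9,57.5,0,1]
    - [0,0,1.355,41.9,57.5,0,1]
    - [0,0,1.355,41.9,57.5,0,1]
    - [0,0,1.355,41.9,57.5,0,1]
    - [0,0,1.355,41.9,57.5,0,1]
    - [0,0,1.355,41.9,57.5,0,1]

```text
time_s: 0.77
tcp_pos: [0.2808, 0.2912, 0.2413]
ee_rot: [[0.302, -0.953, -0.0], [-0.953, -0.302, -0.0], [0.0, 0.0, -1.0]]
wrist_force: [0.8, 0.7, 0.7]
gripper_width: 0.48
gripper_force: 0.0
```

```bash
python3 -c "
from h import *
print(delta(w(-.165,0,.24)),sense()['tcp_pos'])"
```

```text
(array([ 0.   , -0.   ,  0.349]), array([37.61, -2.53,  0.14])) [0.28080183 0.29124    0.24131347]
```

Request:
arm_command:
  deltas:
    - [0,0,0.35,36.5,-2.5,0,1]
    - [0,0,0.35,36.5,-2.5,0,1]
    - [0,0,0.35,36.5,-2.5,0,1]
    - [0,0,0.35,36.5,-2.5,0,1]
    - [0,0,0.35,36.5,-2.5,0,1]
    - [0,0,0.35,36.5,-2.5,0,1]
    - [0,0,0.35,36.5,-2.5,0,1]
    - [0,0,0.35,36.5,-2.5,0,1]

```text
time_s: 1.43
tcp_pos: [0.4045, -0.0182, 0.2417]
ee_rot: [[-0.038, -0.999, 0.001], [-0.999, 0.038, 0.0], [-0.0, -0.001, -1.0]]
wrist_force: [0.9, 1.1, 0.6]
gripper_width: 0.005
gripper_force: 0.0
```

Request:
arm_command:
  deltas:
    - [0,0,0,0,0,0,1]
    - [0,0,0,0,0,0,1]
    - [0,0,0,0,0,0,1]

```text
time_s: 1.68
tcp_pos: [0.4041, -0.0162, 0.2412]
ee_rot: [[-0.039, -0.999, -0.001], [-0.999, 0.039, 0.0], [-0.0, 0.001, -1.0]]
wrist_force: [-0.2, 0.1, -0.0]
gripper_width: 0.003
gripper_force: 0.0
```

```bash
python3 -c "
from h import *
s=sense();print(delta(w(-.165,0,.10)),s['tcp_pos'],s['joints'],s['gripper_width'])
c=cam('wrist');cv2.imwrite('pics/w1.png',c['im'])"
```

```text
(array([0.001, 0.   , 0.003]), array([ 4.28, -1.61, 14.12])) [ 0.40414379 -0.01624889  0.24118637] [ 2.09521526e+01 -1.22117269e-01 -2.79326099e+01 -2.44248416e-02
 -6.22360101e+01 -2.31976106e+01] 0.0032363121791716383
```

View pics/w1.png

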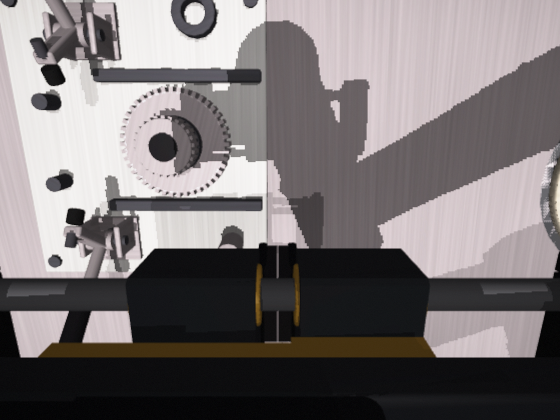

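The wrist view shows the gear upright in the channel with its hub hole at (162,147), the pins at (45,101) and (60,183), and the shut fingers near (278,290). The channel behind the gear is clear.

Request:
arm_command:
  deltas:
    - [0,0,0,4.3,-1.6,0,1]
    - [0,0,0,4.3,-1.6,3,1]
    - [0,0,0,4.3,-1.6,7,1]
    - [0,0,0,4.3,-1.6,11,1]
    - [0,0,0,4.3,-1.6,14,1]
    - [0,0,0,4.3,-1.6,17,1]
    - [0,0,0,4.3,-1.6,19,1]
    - [0,0,0,4.3,-1.6,19,1]

```text
time_s: 2.4
tcp_pos: [0.4159, -0.0582, 0.0483]
ee_rot: [[-0.034, -0.999, -0.009], [-0.999, 0.034, -0.002], [0.002, 0.009, -1.0]]
wrist_force: [0.2, 0.5, -0.1]
gripper_width: 0.003
gripper_force: 0.0
```

Request:
arm_command:
  deltas:
    - [0,0,0,0,0,0,1]
    - [0,0,0,0,0,0,1]

```text
time_s: 2.57
tcp_pos: [0.42, -0.0583, 0.0527]
ee_rot: [[-0.035, -0.999, 0.002], [-0.999, 0.035, 0.0], [-0.0, -0.002, -1.0]]
wrist_force: [0.7, -0.3, 0.1]
gripper_width: 0.009
gripper_force: 0.0
```

```bash
python3 -c "
from h import *
s=sense();print(delta(w(-.165,0,.032)),fx(s['tcp_pos']),s['tcp_pos'],s['wrist_force'])
c=cam('wrist');cv2.imwrite('pics/w2.png',c['im'])
print(delta(w(-.07,0,.032)))"
```

```text
(array([-0.002,  0.   ,  0.008]), array([0.15, 0.16, 2.07])) [-163.47515359    1.46253774] [ 0.4200368  -0.05825064  0.05274666] [ 0.6733207  -0.28877531  0.11571528]
(array([-0.003,  0.001,  0.007]), array([ 0.19, -9.32,  2.14]))
```

View pics/w2.png

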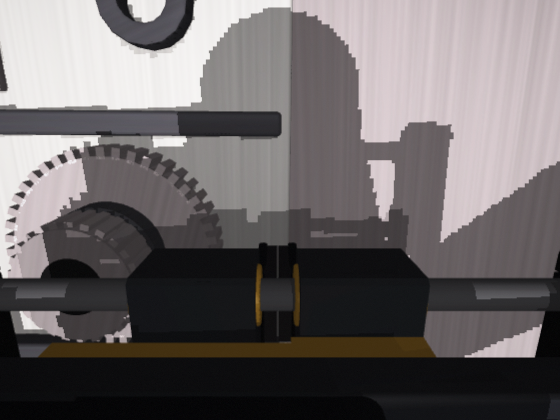

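Descending: the channel behind the gear is clear, and the gear's near teeth are at (215,225), ahead of the fingers at (278,290).

Request:
arm_command:
  deltas:
    - [0,0,0.007,0.2,0,1,1]
    - [0,0,0.007,0.2,0,2.1,1]
    - [0,0,0.007,0.2,0,2.1,1]
    - [0,0,0.007,0.2,-0.7,2.1,1]
    - [0,0,0.007,0.2,-1.4,2.1,1]
    - [0,0,0.007,0.2,-2.0,2.1,1]
    - [0,0,0.007,0.2,-2.6,2.1,1]
    - [0,0,0.007,0.2,-3.2,2.1,1]

```text
time_s: 3.28
tcp_pos: [0.4453, -0.0638, 0.0301]
ee_rot: [[-0.047, -0.999, -0.013], [-0.999, 0.047, -0.002], [0.002, 0.013, -1.0]]
wrist_force: [-13.3, 0.8, 9.5]
gripper_width: 0.005
gripper_force: 6.2
```

Request:
arm_command:
  deltas:
    - [0,0,0,0,-0.6,0,1]
    - [0,0,0,0,-1.2,0,1]
    - [0,0,0,0,-1.8,0,1]
    - [0,0,0,0,-2.4,0,1]
    - [0,0,0,0,-3,0,1]
    - [0,0,0,0,-3.6,0,1]
    - [0,0,0,0,-4.2,0,1]
    - [0,0,0,0,-4.8,0,1]

```text
time_s: 3.95
tcp_pos: [0.4937, -0.066, 0.0299]
ee_rot: [[-0.047, -0.999, -0.012], [-0.999, 0.047, -0.001], [0.002, 0.012, -1.0]]
wrist_force: [-9.3, 0.4, 6.6]
gripper_width: 0.007
gripper_force: 4.9
```

```bash
cat > chk.py <<'E'
from h import *
s=sense();print(delta(w(-.07,0,.032)),fx(s['tcp_pos']),s['tcp_pos'][2],s['wrist_force'])
T,S=cam('top'),cam('scene')
cv2.imwrite('/tmp/T.png',T['im']);cv2.imwrite('/tmp/S.png',S['im'])
a=cv2.resize(T["im"][172:275,225:365],(560,412),interpolation=cv2.INTER_CUBIC)
b=cv2.resize(S["im"][140:275,185:335],(458,412),interpolation=cv2.INTER_CUBIC)
import sys
cv2.imwrite('pics/'+sys.argv[1],cv2.resize(np.hstack([a,b]),(800,324),interpolation=cv2.INTER_AREA))
E
python3 chk.py p1.png
```

```text
(array([ 0.012, -0.002, -0.004]), array([-0.32, -1.95, -0.23])) [-89.55622132  -3.12552529] 0.029908787405573626 [-9.31216404  0.39956124  6.62775032]
```

View pics/p1.png

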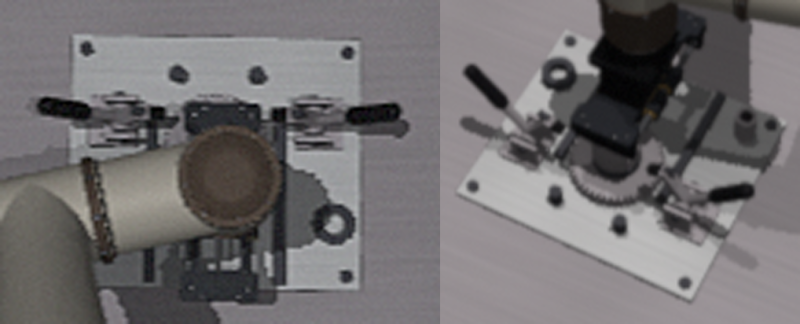

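The gear slides upright in the channel ahead of the shut fingers: scene crop flange at (615,185), pins at (556,195) and (620,225), not touched yet. The last 2 cm go slowly, raised a touch and re-centred.

Request:
arm_command:
  deltas:
    - [0,0,0,-0.1,-0.3,-0.2,1]
    - [0,0,0,-0.2,-0.6,-0.2,1]
    - [0,0,0,-0.3,-0.9,-0.2,1]
    - [0,0,0,-0.3,-1.15,-0.2,1]
    - [0,0,0,-0.3,-1.4,-0.2,1]
    - [0,0,0,-0.3,-1.6,-0.2,1]

```text
time_s: 4.55
tcp_pos: [0.5151, -0.0626, 0.0324]
ee_rot: [[-0.045, -0.999, -0.0], [-0.999, 0.045, 0.0], [-0.0, 0.0, -1.0]]
wrist_force: [-2.6, 0.7, -2.6]
gripper_width: 0.005
gripper_force: 1.6
```

Request:
arm_command:
  deltas:
    - [0,0,0,0,-0.1,0,1]
    - [0,0,0,0,-0.2,0,1]

```text
time_s: 4.72
tcp_pos: [0.5168, -0.0628, 0.0324]
ee_rot: [[-0.045, -0.999, -0.0], [-0.999, 0.045, 0.0], [0.0, 0.0, -1.0]]
wrist_force: [-4.1, 0.5, -1.2]
gripper_width: 0.005
gripper_force: 1.9
```

```bash
python3 -c "
from h import *
s=sense();print(delta(w(-.07,0,.032)),fx(s['tcp_pos']),s['tcp_pos'][2],s['wrist_force'])"
```

```text
(array([ 0.   , -0.   , -0.002]), array([0.11, 0.34, 0.04])) [-66.60131803   1.09206264] 0.03243258382812227 [-4.07447486  0.50415047 -1.21905655]
```

Request:
arm_command:
  deltas:
    - [0,0,0,0,-0.1,0,1]
    - [0,0,0,0,-0.2,0,1]
    - [0,0,0,0,-0.3,0,1]

```text
time_s: 4.97
tcp_pos: [0.5189, -0.063, 0.0325]
ee_rot: [[-0.045, -0.999, -0.002], [-0.999, 0.045, -0.0], [0.0, 0.002, -1.0]]
wrist_force: [-7.3, 2.8, 1.2]
gripper_width: 0.006
gripper_force: 3.5
```

Request:
arm_command:
  deltas:
    - [0,0,0,0,-0.1,0,1]
    - [0,0,0,0,-0.2,0,1]

```text
time_s: 5.13
tcp_pos: [0.5191, -0.0631, 0.0324]
ee_rot: [[-0.046, -0.999, -0.006], [-0.999, 0.046, -0.0], [0.001, 0.006, -1.0]]
wrist_force: [-9.8, 2.2, 5.0]
gripper_width: 0.004
gripper_force: 5.3
```

Request:
arm_command:
  deltas:
    - [0,0,0,0,-0.1,0,1]
    - [0,0,0,0,-0.2,0,1]

```text
time_s: 5.3
tcp_pos: [0.5193, -0.0632, 0.0325]
ee_rot: [[-0.046, -0.999, -0.01], [-0.999, 0.046, -0.001], [0.001, 0.01, -1.0]]
wrist_force: [-14.2, 4.8, 8.6]
gripper_width: 0.003
gripper_force: 7.2
```

Request:
arm_command:
  deltas:
    - [0,0,0,-0.1,-0.1,0,1]
    - [0,0,0,-0.2,-0.2,0,1]
    - [0,0,0,-0.3,-0.3,0,1]

```text
time_s: 5.55
tcp_pos: [0.5194, -0.0626, 0.0323]
ee_rot: [[-0.047, -0.999, -0.017], [-0.999, 0.047, -0.004], [0.004, 0.017, -1.0]]
wrist_force: [-16.0, -7.2, 10.2]
gripper_width: 0.002
gripper_force: 8.4
```

Request:
arm_command:
  deltas:
    - [0,0,0,0.1,0,0,1]
    - [0,0,0,0.2,0,0,1]
    - [0,0,0,0.3,0,0,1]

```text
time_s: 5.8
tcp_pos: [0.5197, -0.0637, 0.0323]
ee_rot: [[-0.047, -0.999, -0.015], [-0.999, 0.047, -0.001], [0.001, 0.015, -1.0]]
wrist_force: [-16.5, 5.0, 10.5]
gripper_width: 0.004
gripper_force: 8.6
```

Request:
arm_command:
  deltas:
    - [0,0,0,0,0.6,0,1]
    - [0,0,0,0,1.6,0,1]
    - [0,0,0,0,3.5,0,1]
    - [0,0,0,0,6,0,1]
    - [0,0,0,0,9,-3,1]
    - [0,0,0,0,12,-7,1]
    - [0,0,0,0,15,-11,1]
    - [0,0,0,0,15,-13,1]

```text
time_s: 6.47
tcp_pos: [0.3753, -0.0564, 0.1643]
ee_rot: [[-0.044, -0.999, 0.003], [-0.999, 0.044, 0.001], [-0.001, -0.003, -1.0]]
wrist_force: [1.7, -0.0, 0.8]
gripper_width: 0.009
gripper_force: 0.0
```

```bash
python3 chk.py p2.png; python3 -c "
from h import *
s=sense();print(s['tcp_pos'])"
```

```text
(array([-0.003,  0.001, -0.002]), array([  0.13, -13.78,  13.27])) [-208.21031169    1.37224602] 0.16432409428696693 [ 1.73366166 -0.01857322  0.83878107]
[ 0.38081995 -0.055534    0.16897441]
```

View pics/p2.png

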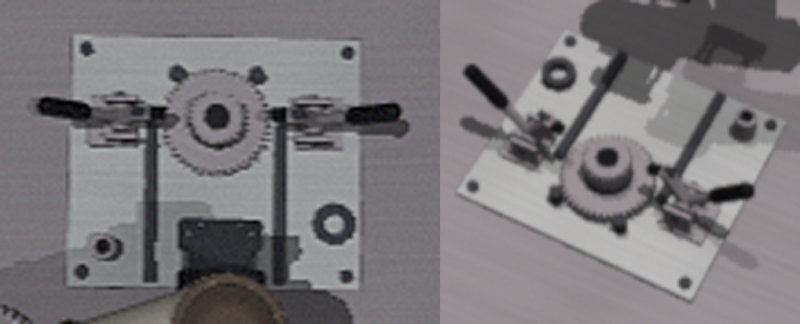

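The gear now looks nested against both pins: in the top crop the hub hole is at (217,117) and the pins touch the flange at (179,75) and (258,75). Measuring it, and planning the left handle approach.

Run:
```python
from h import *
import pickle
c0=pickle.load(open("c0.pkl","rb")); T,S=c0["top"],c0["scene"]
T["im"]=cv2.imread('/tmp/T.png');S["im"]=cv2.imread('/tmp/S.png')
a,na=blob(T,(294,209),70,8);b,nb=blob(S,(254.6,205.4),70,8)
p,e=tri(T,a,S,b);print(a,na,b,nb,p,e,fx(p),fx(onz(T,*a,.063)))
for y in(.215,): print(delta(w(-.208,y,.20)),delta(w(0,y,.20)),delta(w(0,y,.139)))
```

```text
[293.68627451 208.60784314] 51 [254.35416667 205.125     ] 48 [ 0.58251168 -0.06609328  0.06685852] 0.00022204881526932007 [-0.81353025  0.57246637] [-0.38330289  0.5775074 ]
(array([-0.019,  0.004,  0.   ]), array([-21.26,   0.46,  -3.02])) (array([-0.019,  0.004,  0.   ]), array([-21.25, -20.34,  -2.63])) (array([-0.019,  0.004,  0.   ]), array([-21.23, -20.23,   3.47]))
```

The gear is home within measurement error. Now the left clamp: go high, around to the outside of its handle.

Request:
arm_command:
  deltas:
    - [0,0,0,-4,0,-3,1]
    - [0,0,0,-8,0,-3,1]
    - [0,0,0,-12,-2,-3,1]
    - [0,0,0,-16,-6,-3,1]
    - [0,0,0,-20,-9,-3,1]
    - [0,0,0,-21.2,-13,-3,1]
    - [0,0,0,-21.2,-17,-3,1]
    - [0,0,0,-21.2,-20.3,-3,1]

```text
time_s: 7.23
tcp_pos: [0.5785, 0.1485, 0.1934]
ee_rot: [[-0.041, -0.999, 0.006], [-0.999, 0.041, 0.002], [-0.002, -0.005, -1.0]]
wrist_force: [0.4, 0.6, 0.3]
gripper_width: 0.008
gripper_force: 0.0
```

Request:
arm_command:
  deltas:
    - [0,0,0,0,0,0,1]
    - [0,0,0,0,0,0,1]

```text
time_s: 7.4
tcp_pos: [0.5777, 0.1463, 0.1913]
ee_rot: [[-0.046, -0.999, 0.002], [-0.999, 0.046, 0.0], [-0.0, -0.002, -1.0]]
wrist_force: [-0.4, -0.4, -0.6]
gripper_width: 0.005
gripper_force: 0.0
```

```bash
python3 -c "
from h import *
s=sense();print(delta(w(0,.215,.137)),fx(s['tcp_pos']),s['tcp_pos'][2],s['joints'])"
```

```text
(array([-0.002,  0.   , -0.003]), array([-0.25, -1.46,  5.43])) [-14.73448227 212.53785796] 0.19126579579625416 [ 2.97791297e+01  2.14358659e+01 -8.07550147e+00  3.30327723e-02
 -6.03966805e+01 -3.24268370e+01]
```

Request:
arm_command:
  deltas:
    - [0,0,0,0,-1.4,2,1]
    - [0,0,0,0,-1.4,4,1]
    - [0,0,0,0,-1.4,5.4,1]
    - [0,0,0,0,-1.4,5.4,1]
    - [0,0,0,1,-1.4,5.4,1]
    - [0,0,0,2,-1.4,5.4,1]
    - [0,0,0,3,-1.4,5.4,1]
    - [0,0,0,4,-1.4,5.4,1]

```text
time_s: 8.07
tcp_pos: [0.591, 0.1071, 0.1431]
ee_rot: [[-0.044, -0.999, 0.013], [-0.999, 0.044, 0.007], [-0.008, -0.013, -1.0]]
wrist_force: [2.6, 5.0, 2.4]
gripper_width: 0.007
gripper_force: 1.9
```

Request:
arm_command:
  deltas:
    - [0,0,0,0.8,0,0,1]
    - [0,0,0,1.6,0,0,1]
    - [0,0,0,2.4,0,0,1]
    - [0,0,0,3.2,0,0,1]

```text
time_s: 8.4
tcp_pos: [0.5856, 0.0718, 0.1393]
ee_rot: [[-0.045, -0.999, 0.001], [-0.999, 0.045, 0.0], [-0.0, -0.001, -1.0]]
wrist_force: [1.3, 0.5, 0.8]
gripper_width: 0.005
gripper_force: 0.2
```

```bash
python3 chk.py p3.png; python3 -c "
from h import *
s=sense();print(fx(s['tcp_pos']))"
```

```text
(array([-0.001,  0.   , -0.003]), array([13.86,  6.61, 10.73])) [ -3.6113616  138.44745912] 0.13932504218300445 [1.25399329 0.5139442  0.77562132]
[ -4.73175724 137.44361866]
```

View pics/p3.png

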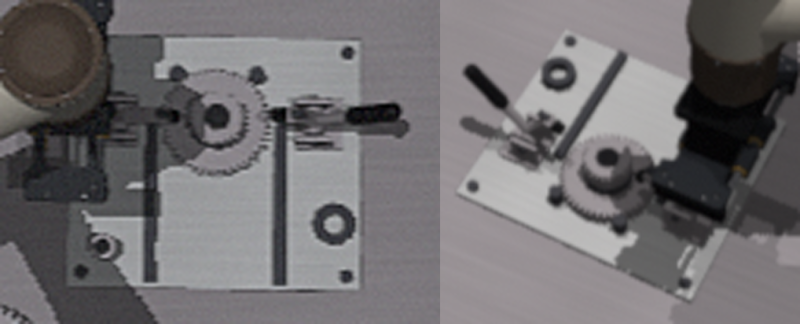

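The hand hides the left clamp (top crop about (60,110)). The gear is unmoved with its hub at (217,117). I'll push about 2 cm further past centre, then back off outward and rise.

Request:
arm_command:
  deltas:
    - [0,0,0,0.8,-0.2,0,1]
    - [0,0,0,1.6,-0.2,0,1]
    - [0,0,0,2.0,-0.2,0,1]
    - [0,0,0,2.0,-0.2,0,1]

```text
time_s: 8.83
tcp_pos: [0.5864, 0.0517, 0.1381]
ee_rot: [[-0.046, -0.999, -0.001], [-0.999, 0.046, -0.001], [0.001, 0.001, -1.0]]
wrist_force: [0.7, -0.1, 0.4]
gripper_width: 0.005
gripper_force: 0.0
```

Request:
arm_command:
  deltas:
    - [0,0,0,-2,0,0,1]
    - [0,0,0,-5,0,0,1]
    - [0,0,0,-8,0,0,1]
    - [0,0,0,-8.5,0,-3.5,1]
    - [0,0,0,-8.5,0,-7,1]
    - [0,0,0,-8.5,4,-7,1]
    - [0,0,0,-8.5,8,-7,1]
    - [0,0,0,-8.5,12,-7,1]

```text
time_s: 9.5
tcp_pos: [0.4696, 0.1434, 0.2085]
ee_rot: [[-0.046, -0.999, 0.0], [-0.999, 0.046, 0.001], [-0.001, -0.0, -1.0]]
wrist_force: [0.4, 0.9, 0.0]
gripper_width: 0.001
gripper_force: 0.0
```

```bash
python3 chk.py p4.png; python3 -c "
from h import *
s=sense();print(fx(s['tcp_pos']),s['tcp_pos'][2],s['joints']);print(delta(w(-.2,-.215,.215)),delta(w(0,-.215,.215)))"
```

```text
(array([-0.   ,  0.001, -0.003]), array([20.5 , -5.32, 17.64])) [-122.5606901   205.06233584] 0.20851020998600403 [0.35643243 0.88354269 0.00263157]
[-127.30901159  203.18671895] 0.207951676681641 [ 36.09256303  10.30736887 -21.23861782  -0.12404696 -58.70902537
 -38.50215667]
(array([ 0.005, -0.001, -0.   ]), array([41.82,  7.25, -0.62])) (array([ 0.005, -0.001, -0.   ]), array([ 41.81, -12.75,  -0.71]))
```

View pics/p4.png

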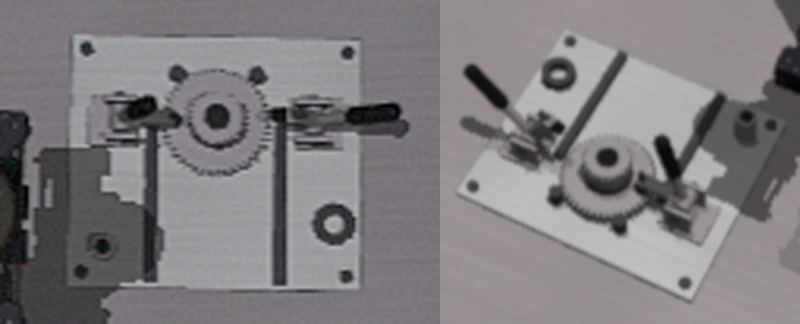

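The left clamp is shut: its handle leans inward at (140,107) in the top crop, with the arm over the flange at (172,118). The gear stays at (217,117). Now across to the right side.

Request:
arm_command:
  deltas:
    - [0,0,0,4,0,-0.7,1]
    - [0,0,0,8,0,-0.7,1]
    - [0,0,0,12,0,-0.7,1]
    - [0,0,0,16,0,-0.7,1]
    - [0,0,0,20,0,-0.7,1]
    - [0,0,0,24,0,-0.7,1]
    - [0,0,0,28,0,-0.7,1]
    - [0,0,0,32,0,-0.7,1]

```text
time_s: 10.27
tcp_pos: [0.4564, -0.1785, 0.2159]
ee_rot: [[-0.044, -0.999, 0.001], [-0.999, 0.044, -0.0], [0.0, -0.001, -1.0]]
wrist_force: [1.3, 0.3, 0.2]
gripper_width: 0.005
gripper_force: 0.0
```

Request:
arm_command:
  deltas:
    - [0,0,0,4,0,0,1]
    - [0,0,0,8,0,0,1]
    - [0,0,0,10,-3.5,0,1]
    - [0,0,0,10,-7.5,0,1]
    - [0,0,0,10,-11,0,1]
    - [0,0,0,10,-12.7,0,1]
    - [0,0,0,10,-12.7,0,1]
    - [0,0,0,10,-12.7,0,1]

```text
time_s: 10.93
tcp_pos: [0.5793, -0.2821, 0.2142]
ee_rot: [[-0.045, -0.999, -0.002], [-0.999, 0.045, 0.001], [-0.0, 0.002, -1.0]]
wrist_force: [-0.5, 0.5, -0.9]
gripper_width: 0.006
gripper_force: 0.0
```

```bash
python3 -c "
from h import *
s=sense();print(delta(w(0,-.215,.137)),fx(s['tcp_pos']),s['tcp_pos'][2],s['joints'])"
```

```text
(array([ 0.002,  0.   , -0.002]), array([-0.03,  0.5 ,  7.72])) [   5.16551956 -215.3279019 ] 0.21421763253358353 [-1.16044273e+01  2.50345824e+01  1.15788895e+00 -7.13976611e-03
 -6.62405272e+01  9.04581080e+00]
```

Request:
arm_command:
  deltas:
    - [0,0,0,0,0.4,3,1]
    - [0,0,0,0,0.4,6,1]
    - [0,0,0,0,0.4,7.7,1]
    - [0,0,0,0,0.4,7.7,1]
    - [0,0,0,-1,0.4,7.7,1]
    - [0,0,0,-2,0.4,7.7,1]
    - [0,0,0,-3,0.4,7.7,1]
    - [0,0,0,-4,0.4,7.7,1]

```text
time_s: 11.6
tcp_pos: [0.578, -0.2446, 0.1439]
ee_rot: [[-0.041, -0.999, 0.004], [-0.999, 0.041, -0.009], [0.009, -0.005, -1.0]]
wrist_force: [-3.3, -14.8, 14.1]
gripper_width: 0.003
gripper_force: 8.7
```

Request:
arm_command:
  deltas:
    - [0,0,0,-0.9,0,0,1]
    - [0,0,0,-1.8,0,0,1]
    - [0,0,0,-2.7,0,0,1]
    - [0,0,0,-3.6,0,0,1]
    - [0,0,0,-4.5,0,0,1]
    - [0,0,0,-5.2,0,0,1]
    - [0,0,0,-5.2,0,0,1]

```text
time_s: 12.18
tcp_pos: [0.5791, -0.188, 0.1383]
ee_rot: [[-0.043, -0.999, -0.0], [-0.999, 0.043, 0.001], [-0.001, 0.0, -1.0]]
wrist_force: [-0.2, -0.8, 0.9]
gripper_width: 0.003
gripper_force: 0.0
```

Request:
arm_command:
  deltas:
    - [0,0,0,2,0,0,1]
    - [0,0,0,5,0,0,1]
    - [0,0,0,8,0,0,1]
    - [0,0,0,8.5,0,-3.5,1]
    - [0,0,0,8.5,0,-7,1]
    - [0,0,0,8.5,4,-7,1]
    - [0,0,0,8.5,8,-7,1]
    - [0,0,0,8.5,12,-7,1]

```text
time_s: 12.85
tcp_pos: [0.4542, -0.2693, 0.2084]
ee_rot: [[-0.045, -0.999, 0.0], [-0.999, 0.045, 0.0], [-0.0, -0.0, -1.0]]
wrist_force: [0.3, -0.7, 0.3]
gripper_width: 0.004
gripper_force: 0.0
```

```bash
python3 chk.py p5.png
```

```text
(array([-0.   ,  0.   , -0.002]), array([-20.8 ,  -4.97,  17.65])) [-120.31711124 -207.93247283] 0.2083594612617242 [ 0.30922935 -0.73958096  0.33811555]
```

View pics/p5.png

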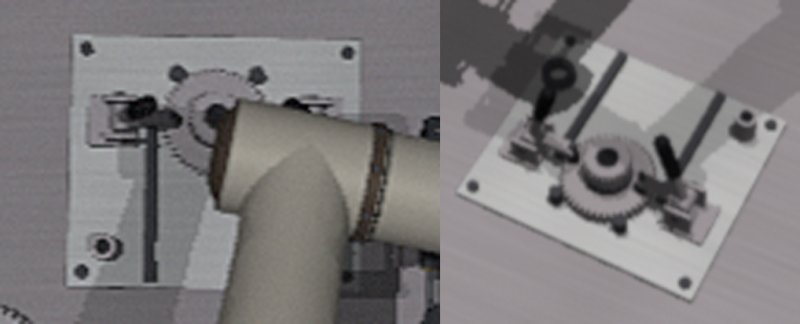

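Both clamps are shut, with handles leaning inward at (545,103) and (668,150) in the scene crop and pads on the flange. The hub hole is unchanged at (607,157), and the hand is clear. I'll let the arm settle, check the hub once more and hand in.

Request:
arm_command:
  deltas:
    - [0,0,0,0,0,0,1]
    - [0,0,0,0,0,0,1]
    - [0,0,0,0,0,0,1]
    - [0,0,0,0,0,0,1]

```text
time_s: 13.28
tcp_pos: [0.4564, -0.2695, 0.2083]
ee_rot: [[-0.045, -0.999, 0.0], [-0.999, 0.045, -0.0], [0.0, -0.0, -1.0]]
wrist_force: [0.2, 0.2, -0.4]
gripper_width: 0.007
gripper_force: 0.0
```

```bash
python3 -c "
from h import *
b,n=blob(cam('scene'),(254.6,205.4),70,8); print(b,n)
if np.hypot(*(b-[254.35,205.13]))<1: print(finish_job())"
```

```text
[254.28301887 205.03773585] 53
the job is handed in; nothing more can be done
None
```

I pushed the gear home against both stop pins (within about 1 mm by camera), then snapped both toggle clamps shut on it, left then right; the job was handed in at about 13.3 s, and no verdict came back.

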